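# Put the bicycle tools back on their outline tiles

## Task

Put each of the four loose tools (spanner, pliers, screwdriver, lockring socket) back on the black foam tile that carries its yellow outline, lying flat on its outline, the pliers and the screwdriver pointing the same way as their outlines and the socket standing on its wide end as it was. Let go of everything, and do not knock over or shift the green oil bottle or the steel dish that stand among them.

Things in the scene. Friction and masses are not known exactly. Their poses are not given: they have to be found in the camera images.
- spanner: flat double open-ended steel spanner lying on the bench, 120 mm long (along its x), 8 mm thick, shank 14 mm wide and about 66 mm long in the middle, jaws 28 mm wide; about 0.07 kg. Both ends are alike, so it fits its outline either way round. Origin: centre of its underside (mid-length); z up.
- pliers: small pliers lying flat, all 14 mm thick: steel round joint 30 mm across, steel nose 15 mm wide reaching 40 mm ahead (+x), two red handles reaching 77 mm behind (-x), spread to about 43 mm at their ends; about 0.11 kg, rigid. Origin: underside of the round joint (grip here, fingers closing along its y across 30 mm); x towards the nose tip; z up.
- screwdriver: stubby screwdriver lying flat: square blue handle with rounded edges 60 x 26 x 26 mm, dark collar, thin steel blade 7 mm wide reaching 79 mm ahead (+x) of the handle's centre at a height of 13 mm; about 0.07 kg; it does not roll. Origin: underside of the handle's centre (the handle spans x = -30 to +30 mm; grip here along its y); x towards the blade tip; z up.
- socket: lockring socket standing upright, round: wide splined dark steel foot 44 mm across up to 16 mm height, then a narrower neck 28 mm across from 18 to 36 mm height with a brass band; small dark square on top; about 0.13 kg. Origin: centre of its underside; z up.
- spanner_tile: fixed black foam tile, 140 (along its x) x 76 mm, top 4 mm above the bench, with a yellow double-ended spanner silhouette (3 mm larger all round). Origin: centre of its underside; z up; x along the silhouette. The spanner is home with its origin over the tile's origin and its x along the tile's x, either way round.
- pliers_tile: fixed black foam tile, 140 (along its x) x 76 mm, top 4 mm above the bench, with a yellow pliers silhouette (3 mm larger all round). Origin: centre of its underside; z up; x along the silhouette, towards the nose. The pliers are home with their origin over the point x = +18 mm, y = 0 of the tile, and their x along the tile's x.
- screwdriver_tile: fixed black foam tile, 140 (along its x) x 76 mm, top 4 mm above the bench, with a yellow screwdriver silhouette (3 mm larger all round). Origin: centre of its underside; z up; x along the silhouette, towards the blade tip. The screwdriver is home with its origin over the point x = -24 mm, y = 0 of the tile, and its x along the tile's x.
- socket_tile: fixed black foam tile, 140 (along its x) x 76 mm, top 4 mm above the bench, with a yellow round disc-shaped (50 mm) silhouette (3 mm larger all round). Origin: centre of its underside; z up; x along the tile's long side. The socket is home upright with its origin over the tile's origin, any yaw.
- oil: green oil bottle with a black cap, 44 mm across, 105 mm tall, standing loose: leave it alone. Origin: centre of its underside.
- dish: small round steel parts dish, 68 mm across the rim, 22 mm tall, standing loose: leave it alone. Origin: centre of its underside.

How it is judged:
By the outcome, as a careful person would: the job done as asked, in the order asked, and still so for the second after the job is handed in, with the robot touching nothing.
It also fails if it takes over 115 s, if anything falls off the work surface, if the arm or the gripper's body presses on something with over 40 N, if the wrist force passes 120 N, or if a joint passes its speed limit or range.

## Robot

A 6-joint arm with a two-finger parallel gripper is mounted at the origin on the work surface. World frame = base frame: x ahead of the robot, y to its left, z up, the work surface at z = 0. Lengths are in m, angles in rad, forces in N, time in s.
With the tool pointing down it reaches from about 0.375 to 0.975 m from the base axis. Payload 3.8 kg.
Tool frame: the origin (TCP) lies at the very end of the fingers, on their centre line; the grasp point (between the pads) lies 19 mm behind it; z points along the fingers, y is the line along which they close (so a half turn about z gives the same grasp; the last joint's range is limited). The gripper opens to 85 mm and grips with 20 to 120 N. Pads are 22 mm wide; open, the fingers measure 114 mm over their backs; the gripper's body (76 mm by 85 mm) begins 54 mm behind the grasp point. The pads swing forward as they close: fully open they stand 13 mm farther back than shut.
Start: joints at [-0.037, 0.264, 1.604, -0, 1.274, -0.037], TCP at [0.675, -0, 0.231] pointing down, gripper open.
Joint ranges: [-2.63, 2.63], [-0.94, 2.18], [0.31, 2.57], [-1.31, 4.45], [0, 2.66], [-2.55, 2.55]. Speed limits (rad/s): [2.57, 2.57, 3.14, 3.14, 3.14, 3.14].

## Interface

Orientations are given as a rotation vector (axis times angle).
In Python, from workcell import bot gives the robot as it stands.
- The arm moves only by the shell command python3 -m creep 'ROWS' [FORCE]. ROWS is JSON, a list of rows, each a list of 5 numbers: the shift along the tool's x, y, z in units of 0.05 m (1.0 is 0.05 m), then the turn about the tool's z in units of 0.1 rad (1.0 is 0.1 rad), then the opening, from 0 (shut) to 1 (fully open). In form: [[tx, ty, tz, spin, hand], ...]. A call has 1 to 20 rows; each row shifts and turns the commanded pose from where the row before left it, along the tool's axes as they then stand; what a row does not reach is not made up. A row lasts 1/8 s, in which the tool goes at most 62.5 mm and 10.7 degrees, less where a joint would pass 70% of its speed; a pose out of reach is approached as far as the arm can. A call with a number of a shift or a turn outside -1 to 1 is refused whole. A call with a gripper value outside its range is refused whole. The fingers move at their own pace and stop on an object; FORCE is the grip in N (left out, the last holds). Time passes only in rows, so rows that do not move let the fingers close. It gives the time, the measured TCP pose, the force, the opening and the grip force at its end, in the units of the state.
- bot.read_state(): the state, without advancing time (a new reading comes with each control period).
- bot.read_camera(name): name is "scene" or "side" or "wrist"; returns a dict with "pixels" (384x512x3 uint8, red, green, blue), "vfov" (degrees; the focal length in pixels is half the picture's height over the tangent of half this angle, whatever the lens; pixels are square), "cx", "cy" (the principal point, pixels), "world_to_cam" (4x4, takes a point from world to camera coordinates). Camera axes: x right, y down, z forward; pixel columns grow to the right and rows downward; lengths in m; the calibration is good to about 2 mm. The wrist camera is an equidistant fisheye: a pixel r from the principal point sees the ray r / f radians off the axis. A picture is of the moment at which its call begins. There is no depth.
- bot.finish_job(): hands the job in; it is judged then, once.
Trained networks look in a picture, given as the dict that the camera call returned (one of the last four; its "shot" number tells which), for a name from the list of things; names that differ only in an ending like _2 or _b are one class to them, and where a whole thing is asked for, a point or a joint stands for the part that bears it (a point fixed in the world has none). Each returns a list of dicts, best first, with "score" (0 to 1); they miss things now and then, are a little off and sometimes report something else, mostly with a low value. They report only what shows in the picture. A call takes as long as a camera call.
- bot.look_for(target, picture): "bbox" ([left, top, right, bottom] in pixels, round what is visible of it).
- bot.regions_of(target, picture): "mask" (384x512 bool, what is visible of it) and "bbox" ([left, top, right, bottom] in pixels, round what is visible of it).
The state is a dict: "time": time; "q": joint angles; "joint_vel": joint speeds; "joint_torque": joint torques, N m; "tool_pos": TCP position; "tcp_rot": TCP orientation; "wrist_force": force on the tool from outside, world axes, zero at the start; "torque": the same for the moment, N m; "width": opening from 0.0 (shut) to 1.0 (fully open); "grip_force": force on a finger pad.
Only numpy, scipy, OpenCV 4.12 (cv2) and the standard library are available. Lean on these libraries where they do the work, as an engineer would, in place of code of your own. Each camera call takes 0.05 s, during which the arm holds its last target. There are 200 camera calls.

## Working session

There is one attempt and no reset: what is moved stays moved. The work goes in short steps, Python scripts to look and compute and a shell command to move; the robot and the scene stay as the last step left them, time stands still between calls to the robot, and variables do not carry over. Pictures are saved under pics/ and viewed, at most 15 in all, crops included, and the job is handed in when it is done.

```bash
mkdir -p pics; ls
cat > h.py <<'E'
import numpy as np,cv2
from workcell import bot
from scipy.spatial.transform import Rotation as R
def pix2w(p,px,z):
    px=np.atleast_2d(np.asarray(px,float)); H=p["pixels"].shape[0]
    f=H/2/np.tan(np.radians(p["vfov"])/2); T=np.array(p["world_to_cam"])
    d=np.c_[(px[:,0]-p["cx"])/f,(px[:,1]-p["cy"])/f,np.ones(len(px))]
    if p.get("fish"):
        r=np.hypot(d[:,0],d[:,1]); s=np.sin(r)/np.maximum(r,1e-9); d=np.c_[d[:,0]*s,d[:,1]*s,np.cos(r)]
    d=d@T[:3,:3]; c=-T[:3,:3].T@T[:3,3]
    return c+d*((z-c[2])/d[:,2])[:,None]
def cam(n):
    p=bot.read_camera(n); p["fish"]=n=="wrist"; return p
def save(p,name): cv2.imwrite("pics/"+name,cv2.cvtColor(p["pixels"],cv2.COLOR_RGB2BGR))
E
python3 - <<'E'
from h import *
for n in("scene","side","wrist"):
    p=cam(n); save(p,n+"0.png")
    T=np.array(p["world_to_cam"]); print(n,-T[:3,:3].T@T[:3,3],T[2,:3])
    q={k:v for k,v in p.items() if k!="fish"}
    for t in "spanner pliers screwdriver socket spanner_tile pliers_tile screwdriver_tile socket_tile oil dish".split():
        for o in bot.look_for(t,p)[:2]: print(t,round(o["score"],2),np.round(o["bbox"]))
print(bot.read_state())
E
```

```text
pics
scene [ 1.36864849 -0.0524187   0.59651478] [-0.8322932   0.05749355 -0.5513461 ]
spanner 0.72 [229. 176. 268. 199.]
spanner 0.68 [403. 207. 436. 244.]
pliers 0.89 [404. 207. 436. 244.]
screwdriver 0.66 [321. 173. 331. 195.]
screwdriver 0.35 [382. 170. 398. 193.]
socket 0.87 [383. 172. 402. 193.]
spanner_tile 0.76 [140. 211. 187. 253.]
pliers_tile 0.86 [153. 172. 200. 210.]
pliers_tile 0.47 [319. 174. 334. 194.]
screwdriver_tile 0.64 [ 70. 182. 117. 210.]
socket_tile 0.66 [232. 207. 270. 250.]
oil 0.71 [326. 184. 345. 228.]
dish 0.92 [ 68. 216.  99. 241.]
dish 0.64 [322. 184. 344. 229.]
side [0.16125469 0.71583552 0.75420837] [ 0.34149223 -0.65533268 -0.67373744]
spanner 0.51 [266. 199. 313. 211.]
pliers 0.59 [116. 262. 170. 295.]
screwdriver 0.64 [234. 237. 279. 266.]
socket 0.95 [197. 296. 221. 322.]
spanner_tile 0.64 [240. 136. 289. 160.]
pliers_tile 0.79 [290. 155. 341. 183.]
screwdriver_tile 0.75 [313. 121. 360. 144.]
socket_tile 0.69 [208. 166. 264. 199.]
oil 0.63 [189. 197. 210. 236.]
dish 0.7 [277. 111. 300. 123.]
wrist [0.67433347 0.08345992 0.37478975] [ 7.59328886e-05
[... 327 characters left out ...]
. 203.  35.]
{'time': 1.65, 'q': array([-3.69006184e-02,  2.63900694e-01,  1.60401412e+00,  1.72821366e-05,
        1.27372981e+00, -3.69320154e-02]), 'joint_vel': array([-0.00244776, -0.00027947, -0.00015589, -0.00019689,  0.00020133,
        0.00076635]), 'joint_torque': array([-5.66103863e-04, -5.15040064e+01, -3.67716551e+01, -9.98045721e-05,
        8.03505336e-04, -2.33343584e-06]), 'tool_pos': array([6.74977393e-01, 4.31761549e-06, 2.31271613e-01]), 'tcp_rot': array([-2.22137734e+00, -2.22143584e+00,  3.65367406e-05]), 'wrist_force': array([-0.57575011, -0.21634454,  0.53258858]), 'torque': array([-0.01980839,  0.01859868, -0.04960827]), 'grip_force': 0.0, 'width': 0.9992937665759226}
```

Run:
```python
import cv2
a=cv2.imread("pics/scene0.png")[160:265,55:450]; cv2.imwrite("pics/a.png",cv2.resize(a,None,fx=2,fy=2,interpolation=3))
b=cv2.imread("pics/side0.png")[95:335,100:380]; cv2.imwrite("pics/b.png",cv2.resize(b,None,fx=2.4,fy=2.4,interpolation=3))
```

```text
(no output)
```

View pics/b.png

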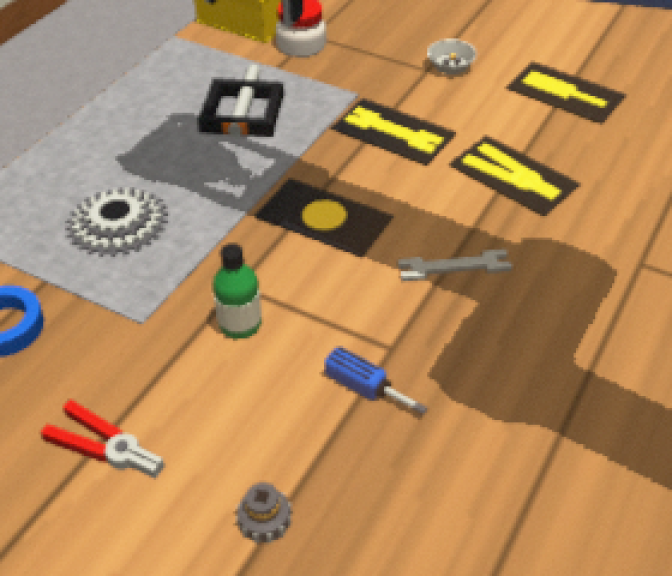

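View pics/wrist0.png

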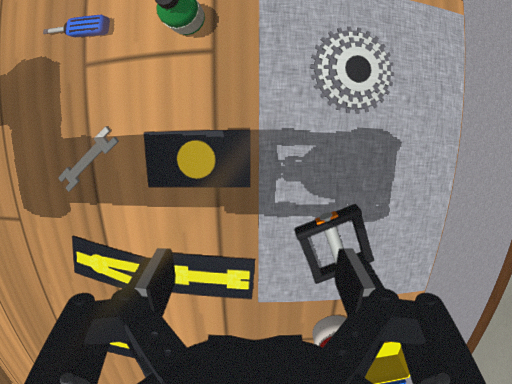

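```bash
cat >> h.py <<'E'
# model outlines sampled as areas -> known centroid offset; pose by centroid+PCA of the mask in plane z
def yellow(p,bb):
    h=cv2.cvtColor(p["pixels"],cv2.COLOR_RGB2HSV); m=cv2.inRange(h,(20,120,50),(35,255,255))>0
    k=np.zeros_like(m); l,t,r,b=[int(v) for v in bb]; k[max(t-2,0):b+3,max(l-2,0):r+3]=1
    return m&k
def rect(p,m,z):
    v,u=np.nonzero(m); w=pix2w(p,np.c_[u,v],z)[:,:2]
    (c,s,a)=cv2.minAreaRect((w*1000).astype(np.float32))
    e,V=np.linalg.eigh(np.cov(w.T)); ax=V[:,1]; t=(w-w.mean(0))@ax
    if (t**3).mean()<0: ax=-ax
    return dict(n=len(w),mean=np.round(w.mean(0),4),yaw=round(float(np.degrees(np.arctan2(ax[1],ax[0]))),1),rc=np.round(c,1),size=np.round(s,1),ang=round(a,1))
ZS=dict(spanner=.006,pliers=.010,screwdriver=.015,socket=.018,oil=.05,dish=.015)
def meas(p,names):
    for t in names:
        rs=bot.regions_of(t,p)
        for o in rs[:1]:
            m=np.array(o["mask"]); z=ZS.get(t,.004)
            print(t,round(o["score"],2),rect(p,m,z) if m.sum()>5 else '')
            if "tile" in t:
                y=yellow(p,o["bbox"])
                if y.sum()>10: print("   yellow",rect(p,y,.004))
E
python3 - <<'E'
from h import *
N="spanner pliers screwdriver socket spanner_tile pliers_tile screwdriver_tile socket_tile oil dish".split()
for n in("scene","side","wrist"):
    p=cam(n); print(n,p["vfov"]); meas(p,N)
E
```

```text
scene 46.34893253584521
spanner 0.7 {'n': 289, 'mean': array([0.4405, 0.0064]), 'yaw': -144.2, 'rc': array([438.1,   4.8]), 'size': array([125.3,  33.8]), 'ang': 35.7}
pliers 0.64 {'n': 596, 'mean': array([0.6253, 0.3633]), 'yaw': -179.9, 'rc': array([618.1, 364.4]), 'size': array([ 48.9, 128.9]), 'ang': 89.6}
screwdriver 0.79 {'n': 212, 'mean': array([0.4517, 0.1922]), 'yaw': 171.7, 'rc': array([443.5, 193. ]), 'size': array([ 26.3, 112.4]), 'ang': 81.4}
socket 0.59 {'n': 258, 'mean': array([0.4589, 0.3553]), 'yaw': 155.7, 'rc': array([453.2, 356.1]), 'size': array([40.3, 92. ]), 'ang': 70.9}
spanner_tile 0.59 {'n': 1493, 'mean': array([ 0.6098, -0.1798]), 'yaw': 176.4, 'rc': array([ 605.2, -179.3]), 'size': array([ 76.3, 141.5]), 'ang': 85.8}
   yellow {'n': 520, 'mean': array([ 0.6053, -0.1801]), 'yaw': 176.2, 'rc': array([ 602.2, -179.7]), 'size': array([ 36.4, 128. ]), 'ang': 86.2}
pliers_tile 0.76 {'n': 1026, 'mean': array([ 0.444 , -0.1711]), 'yaw': 166.3, 'rc': array([ 438.8, -170.4]), 'size': array([ 77.5, 148.1]), 'ang': 76.4}
   yellow {'n': 420, 'mean': array([ 0.4437, -0
[... 3999 characters left out ...]
': 243, 'mean': array([ 0.4025, -0.379 ]), 'yaw': -157.4, 'rc': array([ 397.4, -380.2]), 'size': array([54.5, 43.5]), 'ang': 9.9}
   yellow {'n': 85, 'mean': array([ 0.4062, -0.364 ]), 'yaw': -179.9, 'rc': array([ 403.6, -363. ]), 'size': array([16.5, 45. ]), 'ang': 86.3}
socket_tile 0.89 {'n': 5905, 'mean': array([0.6   , 0.0017]), 'yaw': -179.2, 'rc': array([597.6,   1.2]), 'size': array([ 75.9, 139.3]), 'ang': 89.8}
   yellow {'n': 1186, 'mean': array([0.5982, 0.0013]), 'yaw': -69.6, 'rc': array([605.8,  -2.9]), 'size': array([50.7, 68.3]), 'ang': 62.9}
oil 0.9 {'n': 1428, 'mean': array([0.5939, 0.1756]), 'yaw': 153.0, 'rc': array([590.5, 173.6]), 'size': array([41.8, 61.5]), 'ang': 83.3}
```

View pics/a.png

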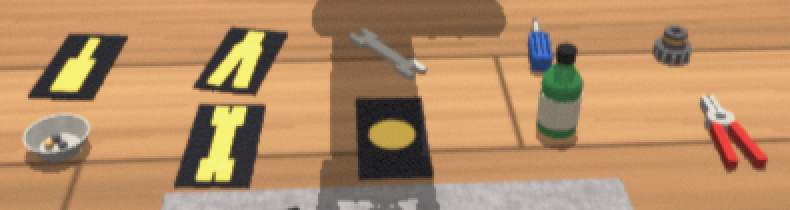

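Side view: spanner near (455,265), screwdriver (365,380), pliers (105,440), socket (263,512), and the tiles at the top right. Scene view agrees. The two cameras match to a few mm, so I'm moving over the spanner.

```bash
python3 -m creep '[[0,-0.8,0.3,0,0.7],[0,-0.8,0.3,0,0.7],[0,-0.8,0.3,0,0.7],[0,-0.8,0.3,0,0.7],[0,-0.8,0.3,0,0.7],[0.1,-0.8,0.3,0,0.7],[0,0,0,0.95,0.7],[0,0,0,0.95,0.7],[0,0,0,0.95,0.7],[0,0,0,0.95,0.7],[0,0,0,0.95,0.7],[0,0,0,0.95,0.7],[0,0,0,0.95,0.7],[0,0,0,0.95,0.7],[0,0,0,0.95,0.7],[0,0,0,0.95,0.7],[0,0,0,0,0.7],[0,0,0,0,0.7]]' 40
cat >> h.py <<'E'
def go(x,y,z,cyaw):
    """shift in tool axes (units) and spin (units) to reach TCP x,y,z with closing-line yaw cyaw deg"""
    s=bot.read_state(); M=R.from_rotvec(s["tcp_rot"]).as_matrix()
    d=M.T@(np.array([x,y,z])-s["tool_pos"])/.05
    c=np.degrees(np.arctan2(M[1,1],M[0,1])); e=(cyaw-c+90)%180-90
    print("tcp",np.round(s["tool_pos"],4),"tilt",np.round(M[:,2],3),"cyaw",round(c,1),"| shift",np.round(d,2),"spin",round(-np.radians(e)/.1,2),"w",round(s["width"],3),"grip",round(s["grip_force"],1),"t",s["time"],"F",np.round(s["wrist_force"],1),"q6",round(s["q"][5],2))
E
python3 - <<'E'
from h import *
p=cam("wrist"); save(p,"w1.png"); meas(p,["spanner"]); go(.4345,.0045,.1,126)
E
```

```text
time: 5.55
tool_pos: [0.435, 0.005, 0.1414]
tcp_rot: [2.991, 0.962, 0.0]
wrist_force: [-0.2, -0.6, 1.0]
width: 0.697
grip_force: 0.0
spanner 0.96 {'n': 2161, 'mean': array([0.4361, 0.0067]), 'yaw': -144.3, 'rc': array([433.6,   5. ]), 'size': array([121. ,  28.9]), 'ang': 35.7}
tcp [0.435  0.005  0.1413] tilt [ 0. -0. -1.] cyaw -54.4 | shift [-0.01  0.    0.83] spin -0.07 w 0.699 grip 0.0 t 5.65 F [-1.2  0.3  0.1] q6 0.9
```

View pics/w1.png

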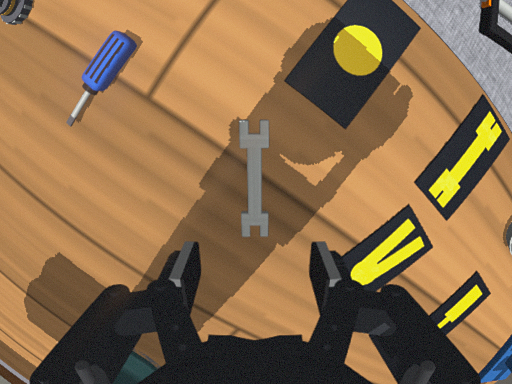

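The picture shows the spanner upright at column 254, rows 120–236, centred between the fingers. Pose is confirmed, so I'm descending and gripping.

```bash
python3 -m creep '[[0,0,0.5,0,0.7],[0,0,0.5,0,0.7],[0,0,0.5,0,0.7],[0,0,0.5,0,0.7],[0,0,0.5,0,0.5],[0,0,0.15,0,0.5],[0,0,0.1,0,0.5],[0,0,0,0,0.1],[0,0,0,0,0],[0,0,0,0,0],[0,0,0,0,0],[0,0,0,0,0],[0,0,0,0,0],[0,0,-0.4,0,0],[0,0,-0.8,0,0],[0,0,-0.8,0,0]]' 50
python3 - <<'E'
from h import *
go(.602,-.180,.015,86.2)
E
```

```text
time: 7.65
tool_pos: [0.4342, 0.005, 0.1043]
tcp_rot: [-2.991, -0.959, 0.002]
wrist_force: [0.4, -0.9, 0.0]
width: 0.136
grip_force: 48.9
tcp [0.4342 0.005  0.1043] tilt [-0.001  0.    -1.   ] cyaw -54.4 | shift [0.58 4.96 1.78] spin 6.87 w 0.136 grip 48.9 t 7.65 F [ 0.4 -0.9  0. ] q6 0.9
```

```bash
python3 -m creep '[[0.1,0.8,-0.3,0,0],[0.1,0.8,-0.3,0,0],[0.1,0.9,0,0,0],[0.1,0.9,0,0,0],[0.1,0.9,0,0,0],[0.1,0.7,0,0,0],[0,0,0,1,0],[0,0,0,1,0],[0,0,0,1,0],[0,0,0,1,0],[0,0,0,1,0],[0,0,0,1,0],[0,0,0,0.85,0],[0,0,0,0,0],[0,0,0,0,0]]'
python3 - <<'E'
from h import *
p=cam("wrist"); save(p,"w2.png"); meas(p,["spanner_tile","pliers_tile","screwdriver_tile","dish"]); go(.6025,-.180,.0085,86.2)
E
```

```text
time: 9.52
tool_pos: [0.6046, -0.1808, 0.1335]
tcp_rot: [-3.14, 0.099, 0.001]
wrist_force: [-0.3, 0.3, 0.2]
width: 0.14
grip_force: 49.0
spanner_tile 0.67 {'n': 6658, 'mean': array([ 0.6174, -0.1807]), 'yaw': 175.9, 'rc': array([ 603.1, -179.8]), 'size': array([ 78. , 139.2]), 'ang': 87.0}
   yellow {'n': 1681, 'mean': array([ 0.6345, -0.1819]), 'yaw': 174.8, 'rc': array([ 605.1, -180.3]), 'size': array([ 34.8, 120.6]), 'ang': 86.4}
pliers_tile 0.81 {'n': 443, 'mean': array([ 0.4106, -0.1701]), 'yaw': -27.9, 'rc': array([ 442.3, -193.5]), 'size': array([ 41.6, 122.9]), 'ang': 59.5}
   yellow {'n': 375, 'mean': array([ 0.4115, -0.1675]), 'yaw': -14.6, 'rc': array([ 411.4, -168.7]), 'size': array([26.4, 42.8]), 'ang': 72.5}
screwdriver_tile 0.75 {'n': 3238, 'mean': array([ 0.4623, -0.3678]), 'yaw': -171.1, 'rc': array([ 448.1, -365.6]), 'size': array([ 78. , 126.9]), 'ang': 83.5}
   yellow {'n': 1086, 'mean': array([ 0.4586, -0.3682]), 'yaw': 174.5, 'rc': array([ 448.6, -367.4]), 'size': array([34.4, 97.3]), 'ang': 83.9}
dish 0.89 {'n': 2566, 'mean': array([ 0.5989, -0.3545]), 'yaw': -104.3, 'rc': array([ 598. , -355.5]), 'size': array([67. , 66.8]), 'ang': 41.3}
tcp [ 0.6048 -0.1809  0.1338] tilt [ 0. -0. -1.] cyaw -93.7 | shift [-0.05 -0.02  2.51] spin 0.03 w 0.136 grip 49.0 t 9.775 F [-0.4 -0.2 -1.9] q6 1.3
```

View pics/w2.png

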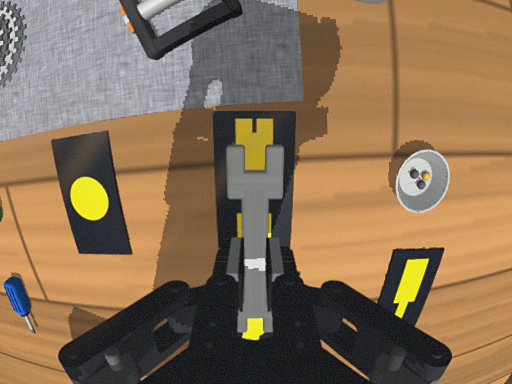

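The spanner hangs square over its tile (tile columns 214–295, rows 111–250). Lowering and releasing.

```bash
python3 -m creep '[[-0.03,-0.02,0.5,0,0],[0,0,0.5,0,0],[0,0,0.5,0,0],[0,0,0.5,0,0],[0,0,0.3,0,0],[0,0,0.15,0,0],[0,0,0.06,0,0],[0,0,0,0,0],[0,0,0,0,0],[0,0,0,0,0.3],[0,0,0,0,0.5],[0,0,0,0,0.5],[0,0,-0.2,0,0.5],[0,0,-0.6,0,0.7],[0,0,-1,0,0.7],[0,0,-1,0,0.7],[0,0,-0.6,0,0.7],[0,0,-0.6,0,0.7]]'
python3 - <<'E'
from h import *
p=cam("wrist"); save(p,"w3.png"); meas(p,["spanner","spanner_tile"])
p=cam("side"); meas(p,["spanner","oil","dish","pliers"]); go(.597,.367,.2,90)
E
```

```text
time: 12.02
tool_pos: [0.6036, -0.1799, 0.2108]
tcp_rot: [3.139, -0.101, 0.003]
wrist_force: [0.4, -0.3, 0.5]
width: 0.705
grip_force: 0.0
spanner 0.72 {'n': 1477, 'mean': array([ 0.6035, -0.1803]), 'yaw': 176.2, 'rc': array([ 602.1, -180.1]), 'size': array([ 30.1, 119.9]), 'ang': 86.9}
spanner 0.77 {'n': 157, 'mean': array([ 0.5983, -0.1829]), 'yaw': -4.5, 'rc': array([ 604.1, -184.9]), 'size': array([ 30. , 110.8]), 'ang': 83.5}
oil 0.73 {'n': 577, 'mean': array([0.5918, 0.1839]), 'yaw': -50.3, 'rc': array([597.8, 178.3]), 'size': array([ 41.9, 132.1]), 'ang': 42.8}
dish 0.7 {'n': 251, 'mean': array([ 0.604 , -0.3541]), 'yaw': 102.3, 'rc': array([ 602.2, -351.9]), 'size': array([63.2, 91.1]), 'ang': 25.6}
pliers 0.65 {'n': 675, 'mean': array([0.6195, 0.3658]), 'yaw': -178.8, 'rc': array([616. , 368.6]), 'size': array([ 46.9, 120.3]), 'ang': 86.6}
tcp [ 0.6023 -0.1794  0.2063] tilt [-0.003  0.001 -1.   ] cyaw -93.7 | shift [ -0.81 -10.9    0.14] spin -0.64 w 0.7 grip 0.0 t 12.425 F [ 0.1 -0.5 -0.1] q6 1.31
```

View pics/w3.png

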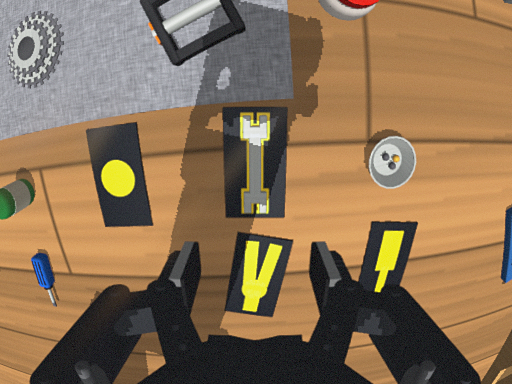

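Uniform yellow margin around the spanner at (255,165), so it is home. Pliers next.

```bash
python3 -m creep '[[-0.07,-0.99,0,0,0.7],[-0.07,-0.99,0,0,0.7],[-0.07,-0.99,0,0,0.7],[-0.07,-0.99,0,0,0.7],[-0.07,-0.99,0,0,0.7],[-0.07,-0.99,0,0,0.7],[-0.07,-0.99,0,0,0.7],[-0.07,-0.99,0,0,0.7],[-0.08,-0.99,0,0,0.7],[-0.08,-0.99,0.2,0,0.7],[-0.08,-0.99,0.4,-0.32,0.7],[0,0,0.7,-0.32,0.7],[0,0,0,0,0.7],[0,0,0,0,0.7]]'
python3 - <<'E'
from h import *
p=cam("wrist"); save(p,"w4.png"); meas(p,["pliers","oil"]); go(.597,.367,.003,90)
# joint: grey-vs-red split
o=bot.regions_of("pliers",p)[0]; m=np.array(o["mask"]); I=p["pixels"].astype(int); red=m&(I[...,0]>1.8*I[...,1])
print("red",rect(p,red,.012)); print("grey",rect(p,m&~red,.012))
E
```

```text
time: 14.18
tool_pos: [0.5985, 0.3656, 0.1432]
tcp_rot: [3.141, -0.002, -0.001]
wrist_force: [-0.3, -0.4, 0.9]
width: 0.699
grip_force: 0.0
pliers 0.61 {'n': 2878, 'mean': array([0.6185, 0.3641]), 'yaw': -179.1, 'rc': array([613.2, 363.6]), 'size': array([118.7,  41.5]), 'ang': 1.7}
oil 0.7 {'n': 3049, 'mean': array([0.5902, 0.1807]), 'yaw': -116.4, 'rc': array([585.6, 171.7]), 'size': array([125.8,  45.1]), 'ang': 60.2}
tcp [0.5997 0.366  0.1454] tilt [ 0.003  0.001 -1.   ] cyaw -90.1 | shift [-0.06 -0.02  2.85] spin -0.02 w 0.699 grip 0.0 t 14.325 F [-0.4 -0.5  0.5] q6 2.08
red {'n': 1672, 'mean': array([0.64  , 0.3644]), 'yaw': -179.3, 'rc': array([638.7, 365.2]), 'size': array([66.6, 41.3]), 'ang': 0.0}
grey {'n': 1206, 'mean': array([0.5899, 0.3637]), 'yaw': 1.4, 'rc': array([614.5, 367.1]), 'size': array([ 39.2, 118.6]), 'ang': 86.1}
```

View pics/w4.png

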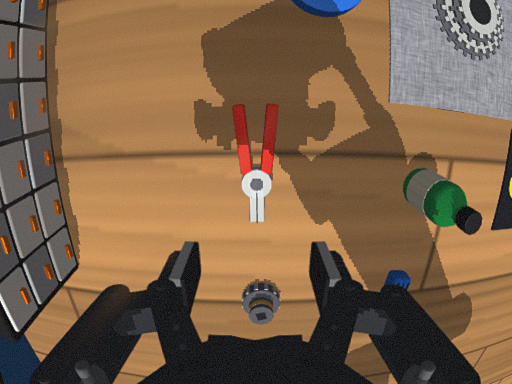

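Run:
```python
from h import *
p=cam("wrist"); print(np.round(pix2w(p,[[257,184],[257,222],[239.5,104],[271,104]],.012),4))
go(.5965,.365,.004,90)
```

```text
[[0.5963 0.3636 0.012 ]
 [0.5556 0.3635 0.012 ]
 [0.6736 0.3797 0.012 ]
 [0.6736 0.3507 0.012 ]]
tcp [0.5995 0.366  0.1452] tilt [ 0.002  0.001 -1.   ] cyaw -90.1 | shift [-0.07  0.02  2.82] spin -0.01 w 0.698 grip 0.0 t 14.425 F [ 0.   0.  -0.1] q6 2.08
```

The joint hole is at (257,184), world (0.596, 0.364), with the nose straight towards −x. That fits the expected 40 mm nose length.

```bash
python3 -m creep '[[-0.07,0.04,0.5,0,0.7],[0,0,0.5,0,0.7],[0,0,0.5,0,0.7],[0,0,0.5,0,0.7],[0,0,0.5,0,0.7],[0,0,0.2,0,0.7],[0,0,0.1,0,0.7],[0,0,0,0,0.2],[0,0,0,0,0.1],[0,0,0,0,0],[0,0,0,0,0],[0,0,0,0,0],[0,0,0,0,0],[0,0,-0.4,0,0],[0,0,-0.8,0,0],[0,0,-0.8,0,0],[0,0,-0.8,0,0],[0,0,-0.8,0,0],[0,0,0,0,0],[0,0,0,0,0]]' 60
python3 - <<'E'
from h import *
p=cam("wrist"); save(p,"w5.png"); go(.4195,-.1663,.2,76.6)
E
```

```text
time: 16.92
tool_pos: [0.5943, 0.3638, 0.1829]
tcp_rot: [3.141, -0.0, -0.001]
wrist_force: [-0.4, 0.4, -2.7]
width: 0.31
grip_force: 60.7
tcp [0.5937 0.3635 0.1815] tilt [-0.003 -0.001 -1.   ] cyaw -90.0 | shift [-3.48 10.6  -0.34] spin 2.34 w 0.315 grip 60.7 t 16.975 F [-0.2 -0.9 -2.2] q6 2.08
```

```bash
python3 -m creep '[[-0.31,0.96,-0.1,0,0],[-0.31,0.96,-0.1,0,0],[-0.31,0.96,0,0,0],[-0.31,0.96,0,0,0],[-0.32,0.96,0,0,0],[-0.32,0.96,0,0,0],[-0.32,0.96,0,0,0],[-0.32,0.96,0,0,0],[-0.32,0.96,0,0,0],[-0.32,0.96,0.1,0,0],[-0.32,1.0,0.3,0.8,0],[0,0,0.5,0.8,0],[0,0,0.5,0.74,0],[0,0,0,0,0],[0,0,0,0,0]]'
python3 - <<'E'
from h import *
p=cam("wrist"); save(p,"w5.png"); meas(p,["pliers_tile","screwdriver_tile"]); go(.4195,-.1663,.009,76.6)
E
```

```text
time: 18.85
tool_pos: [0.4205, -0.1656, 0.123]
tcp_rot: [-3.12, 0.365, 0.002]
wrist_force: [0.1, -0.7, -1.1]
width: 0.316
grip_force: 61.0
pliers_tile 0.59 {'n': 6046, 'mean': array([ 0.4531, -0.1766]), 'yaw': 170.8, 'rc': array([ 438. , -171.8]), 'size': array([ 78.2, 141.8]), 'ang': 76.6}
   yellow {'n': 3166, 'mean': array([ 0.4473, -0.1712]), 'yaw': 167.2, 'rc': array([ 438.6, -173.1]), 'size': array([ 48.9, 118.5]), 'ang': 77.5}
screwdriver_tile 0.91 {'n': 7918, 'mean': array([ 0.443 , -0.3629]), 'yaw': 174.0, 'rc': array([ 440.4, -364.8]), 'size': array([ 78.6, 140.8]), 'ang': 83.9}
   yellow {'n': 2197, 'mean': array([ 0.4514, -0.3673]), 'yaw': 174.1, 'rc': array([ 439.9, -366.4]), 'size': array([ 33.7, 115.7]), 'ang': 84.0}
tcp [ 0.4217 -0.1659  0.1243] tilt [ 0.002 -0.001 -1.   ] cyaw -103.4 | shift [-0.04  0.02  2.31] spin 0.01 w 0.314 grip 61.0 t 19.0 F [ 0.2 -1.  -0.9] q6 1.37
```

View pics/w5.png

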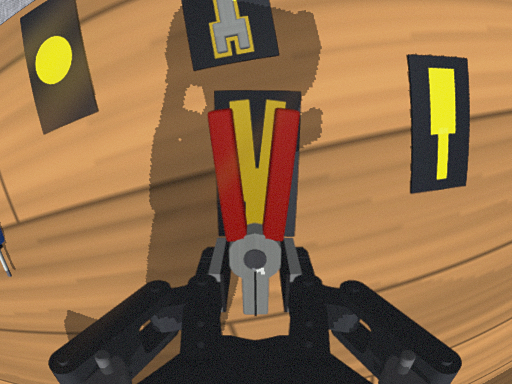

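The pliers hang along the tile, red handles over the yellow ones at columns 215–300. Lowering.

```bash
python3 -m creep '[[-0.03,0.02,0.5,0,0],[0,0,0.5,0,0],[0,0,0.5,0,0],[0,0,0.4,0,0],[0,0,0.2,0,0],[0,0,0.1,0,0],[0,0,0.08,0,0],[0,0,0,0,0],[0,0,0,0,0],[0,0,0,0,0.45],[0,0,0,0,0.7],[0,0,0,0,0.7],[0,0,-0.2,0,0.7],[0,0,-0.6,0,0.7],[0,0,-1,0,0.7],[0,0,-1,0,0.7],[0,0,-1,0,0.7],[0,0,0,0,0.7],[0,0,0,0,0.7]]'
python3 - <<'E'
from h import *
p=cam("wrist"); save(p,"w6.png"); meas(p,["pliers","pliers_tile","screwdriver_tile"]); go(.46,.1905,.2,82)
E
```

```text
time: 21.38
tool_pos: [0.4189, -0.1664, 0.1996]
tcp_rot: [3.12, -0.367, 0.001]
wrist_force: [0.3, -0.6, -0.3]
width: 0.702
grip_force: 0.0
pliers 0.96 {'n': 2159, 'mean': array([ 0.4403, -0.1717]), 'yaw': 166.4, 'rc': array([ 435.4, -170.5]), 'size': array([ 42. , 118.9]), 'ang': 77.1}
screwdriver_tile 0.75 {'n': 5705, 'mean': array([ 0.442 , -0.3636]), 'yaw': 174.1, 'rc': array([ 440.3, -364.5]), 'size': array([ 78.9, 140.1]), 'ang': 83.3}
   yellow {'n': 1589, 'mean': array([ 0.4516, -0.367 ]), 'yaw': 173.9, 'rc': array([ 439.9, -366.1]), 'size': array([ 33.8, 116. ]), 'ang': 83.8}
tcp [ 0.418  -0.166   0.1976] tilt [-0.003  0.001 -1.   ] cyaw -103.4 | shift [-0.84 -7.13 -0.04] spin -0.95 w 0.698 grip 0.0 t 21.575 F [-0.4 -0.1  0.7] q6 1.37
```

View pics/w6.png

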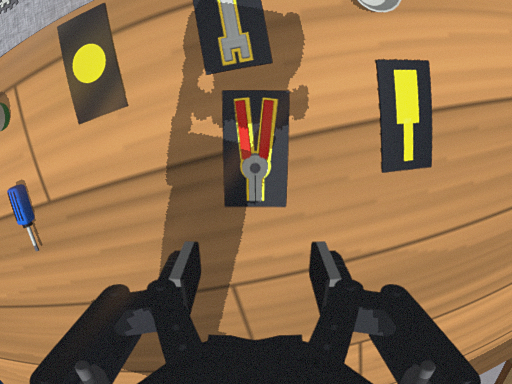

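Pliers lie within their outline with even margins at (255,160). Screwdriver next.

```bash
python3 -m creep '[[-0.1,-0.89,0,0,0.7],[-0.1,-0.89,0,0,0.7],[-0.1,-0.89,0,0,0.7],[-0.1,-0.89,0,0,0.7],[-0.11,-0.89,0,0,0.7],[-0.11,-0.89,0.1,0,0.7],[-0.11,-0.89,0.3,0,0.7],[-0.11,-0.89,0.4,-0.45,0.7],[0,0,0.4,-0.5,0.7],[0,0,0,0,0.7],[0,0,0,0,0.7]]'
python3 - <<'E'
from h import *
p=cam("wrist"); save(p,"w7.png"); meas(p,["screwdriver"]); go(.46,.1905,.006,82)
o=bot.regions_of("screwdriver",p)[0]; m=np.array(o["mask"]); I=p["pixels"].astype(int); b=m&(I[...,2]>1.4*I[...,0])
print("blue",rect(p,b,.022))
E
```

```text
time: 22.95
tool_pos: [0.4607, 0.1892, 0.1391]
tcp_rot: [3.133, -0.22, -0.001]
wrist_force: [0.1, -0.3, -0.3]
width: 0.702
grip_force: 0.0
screwdriver 0.57 {'n': 2028, 'mean': array([0.4458, 0.1926]), 'yaw': 173.5, 'rc': array([429.9, 194.3]), 'size': array([ 26.5, 109.5]), 'ang': 83.6}
tcp [0.4615 0.1892 0.1401] tilt [ 0.001  0.    -1.   ] cyaw -98.1 | shift [-0.04 -0.02  2.68] spin -0.01 w 0.7 grip 0.0 t 23.05 F [-0.2  0.6 -0.1] q6 2.05
blue {'n': 1470, 'mean': array([0.4556, 0.191 ]), 'yaw': 172.9, 'rc': array([453.3, 191.7]), 'size': array([24.8, 65.2]), 'ang': 82.7}
```

View pics/w7.png

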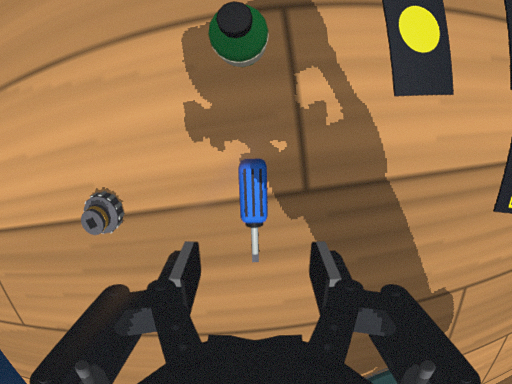

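Handle spans rows 160–225 and the blade tip is at (255,260). The origin works out at about (0.4545, 0.1917), yaw 173°. That puts the tip at x≈0.375, as seen.

```bash
python3 -m creep '[[-0.13,-0.03,0.5,-0.19,0.7],[0,0,0.5,0,0.7],[0,0,0.5,0,0.7],[0,0,0.5,0,0.7],[0,0,0.4,0,0.7],[0,0,0.2,0,0.7],[0,0,0.08,0,0.7],[0,0,0,0,0.2],[0,0,0,0,0.1],[0,0,0,0,0],[0,0,0,0,0],[0,0,0,0,0],[0,0,0,0,0],[0,0,-0.4,0,0],[0,0,-0.8,0,0],[0,0,-0.8,0,0],[0,0,-0.8,0,0],[0,0,-0.8,0,0],[0,0,0,0,0],[0,0,0,0,0]]' 50
python3 - <<'E'
from h import *
go(.4675,-.367,.2,84)
E
```

```text
time: 25.6
tool_pos: [0.4538, 0.1917, 0.1842]
tcp_rot: [3.135, -0.189, -0.002]
wrist_force: [-0.5, -0.1, -1.1]
width: 0.293
grip_force: 49.3
tcp [0.4538 0.1917 0.1842] tilt [-0.002 -0.001 -1.   ] cyaw -96.9 | shift [ 1.61 11.06 -0.31] spin -0.15 w 0.293 grip 49.3 t 25.6 F [-0.5 -0.1 -1.1] q6 2.04
```

```bash
python3 -m creep '[[0.13,0.92,-0.1,0,0],[0.13,0.92,-0.1,0,0],[0.13,0.92,0,0,0],[0.13,0.92,0,0,0],[0.13,0.92,0,0,0],[0.13,0.92,0,0,0],[0.13,0.92,0,0,0],[0.13,0.92,0,0,0],[0.13,0.92,0,0,0],[0.13,0.92,0,0,0],[0.13,0.92,0.3,0,0],[0.13,0.92,0.5,-0.15,0],[0,0,0.5,0,0],[0,0,0,0,0],[0,0,0,0,0]]'
python3 - <<'E'
from h import *
p=cam("wrist"); save(p,"w8.png"); meas(p,["screwdriver_tile","dish"]); go(.4646,-.3677,.011,84)
p=cam("side"); meas(p,["screwdriver_tile"])
E
```

```text
time: 27.48
tool_pos: [0.4654, -0.3646, 0.1294]
tcp_rot: [-3.136, 0.164, 0.003]
wrist_force: [-0.3, 0.4, -1.3]
width: 0.293
grip_force: 49.6
screwdriver_tile 0.94 {'n': 6420, 'mean': array([ 0.4711, -0.3698]), 'yaw': -164.7, 'rc': array([ 455.5, -367.3]), 'size': array([ 76.6, 110.6]), 'ang': 83.5}
   yellow {'n': 1906, 'mean': array([ 0.4713, -0.3689]), 'yaw': 175.8, 'rc': array([ 475.8, -369.4]), 'size': array([32.6, 67.2]), 'ang': 84.0}
dish 0.74 {'n': 4741, 'mean': array([ 0.6017, -0.3506]), 'yaw': -18.6, 'rc': array([ 601.8, -350.3]), 'size': array([67.4, 67.3]), 'ang': 81.2}
tcp [ 0.4666 -0.3653  0.1315] tilt [ 0.001 -0.001 -1.   ] cyaw -96.0 | shift [-0.04  0.05  2.41] spin 0.0 w 0.291 grip 49.6 t 27.625 F [-0.3  0.9 -0.1] q6 0.97
screwdriver_tile 0.77 {'n': 577, 'mean': array([ 0.4393, -0.3644]), 'yaw': -5.2, 'rc': array([ 440.7, -365.1]), 'size': array([ 77.1, 140.4]), 'ang': 85.4}
   yellow {'n': 213, 'mean': array([ 0.4488, -0.367 ]), 'yaw': 173.2, 'rc': array([ 441.2, -366.3]), 'size': array([ 39.4, 118.6]), 'ang': 83.9}
```

View pics/w8.png

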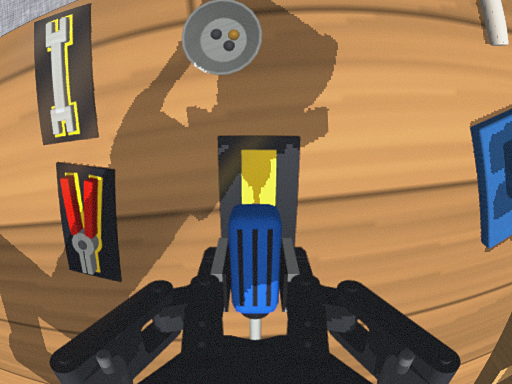

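The screwdriver hangs over its tile (yellow showing at 258,175). About 2.5 mm correction in y, then lower.

```bash
python3 -m creep '[[-0.03,0.05,0.5,0,0],[0,0,0.5,0,0],[0,0,0.5,0,0],[0,0,0.4,0,0],[0,0,0.3,0,0],[0,0,0.12,0,0],[0,0,0.08,0,0],[0,0,0,0,0],[0,0,0,0,0],[0,0,0,0,0.45],[0,0,0,0,0.6],[0,0,0,0,0.6],[0,0,-0.2,0,0.6],[0,0,-0.6,0,0.7],[0,0,-1,0,0.7],[0,0,-1,0,0.7],[0,0,-1,0,0.7],[0,0,0,0,0.7],[0,0,0,0,0.7]]'
python3 - <<'E'
from h import *
p=cam("wrist"); save(p,"w9.png"); meas(p,["screwdriver","screwdriver_tile","dish"]); go(.45,.36,.2,90)
o=bot.regions_of("screwdriver",p)[0]; m=np.array(o["mask"]); I=p["pixels"].astype(int); b=m&(I[...,2]>1.4*I[...,0])
print("blue",rect(p,b,.026))
E
```

```text
time: 30.1
tool_pos: [0.464, -0.3676, 0.2007]
tcp_rot: [3.137, -0.165, 0.001]
wrist_force: [-0.2, 0.6, -1.2]
width: 0.696
grip_force: 0.0
screwdriver 0.59 {'n': 1522, 'mean': array([ 0.452, -0.367]), 'yaw': 174.3, 'rc': array([ 437.7, -365.4]), 'size': array([ 26.2, 111.4]), 'ang': 84.6}
screwdriver_tile 0.68 {'n': 5448, 'mean': array([ 0.4419, -0.3655]), 'yaw': 173.7, 'rc': array([ 439.9, -365.5]), 'size': array([ 76.9, 138.8]), 'ang': 83.9}
   yellow {'n': 524, 'mean': array([ 0.454 , -0.3659]), 'yaw': 174.4, 'rc': array([ 439.9, -365.3]), 'size': array([ 32.5, 115.5]), 'ang': 84.7}
dish 0.83 {'n': 2912, 'mean': array([ 0.6018, -0.3507]), 'yaw': 1.5, 'rc': array([ 602.6, -350.6]), 'size': array([67.7, 66.6]), 'ang': 18.9}
tcp [ 0.4632 -0.3669  0.1982] tilt [-0.003  0.002 -1.   ] cyaw -96.0 | shift [ -1.79 -14.43  -0.  ] spin -1.05 w 0.701 grip 0.0 t 30.3 F [-0.1 -0.9  0.7] q6 0.96
blue {'n': 1024, 'mean': array([ 0.4635, -0.3685]), 'yaw': 174.5, 'rc': array([ 462.9, -368.3]), 'size': array([24.9, 62. ]), 'ang': 84.0}
```

View pics/w9.png

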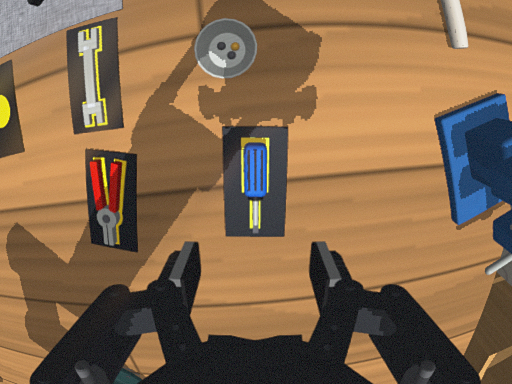

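Screwdriver lies on its outline at (256,180), even margins. Socket next.

```bash
python3 -m creep '[[-0.12,-0.96,0,0,0.7],[-0.12,-0.96,0,0,0.7],[-0.12,-0.96,0,0,0.7],[-0.12,-0.96,0,0,0.7],[-0.12,-0.96,0,0,0.7],[-0.12,-0.96,0,0,0.7],[-0.12,-0.96,0,0,0.7],[-0.12,-0.96,0,0,0.7],[-0.12,-0.96,0,0,0.7],[-0.12,-0.96,0,0,0.7],[-0.12,-0.96,0,0,0.7],[-0.12,-0.96,0,0,0.7],[-0.12,-0.96,0,0,0.7],[-0.12,-0.96,0.2,0,0.7],[-0.12,-0.96,0.4,0,0.7],[0,0,0.6,0,0.7],[0,0,0,0,0.7],[0,0,0,0,0.7]]'
python3 - <<'E'
from h import *
p=cam("wrist"); save(p,"w10.png"); meas(p,["socket"]); go(.45,.36,.0185,90)
E
```

```text
time: 32.6
tool_pos: [0.4503, 0.3574, 0.1404]
tcp_rot: [3.137, -0.166, -0.001]
wrist_force: [-0.1, -0.0, -0.6]
width: 0.698
grip_force: 0.0
socket 0.8 {'n': 1819, 'mean': array([0.4524, 0.3584]), 'yaw': 174.7, 'rc': array([451.7, 358.5]), 'size': array([45.9, 44.9]), 'ang': 29.7}
tcp [0.4512 0.3577 0.1417] tilt [ 0.002  0.001 -1.   ] cyaw -96.1 | shift [-0.03 -0.04  2.46] spin -1.06 w 0.706 grip 0.0 t 32.7 F [-0.2 -0.3  0.2] q6 2.3
```

View pics/w10.png

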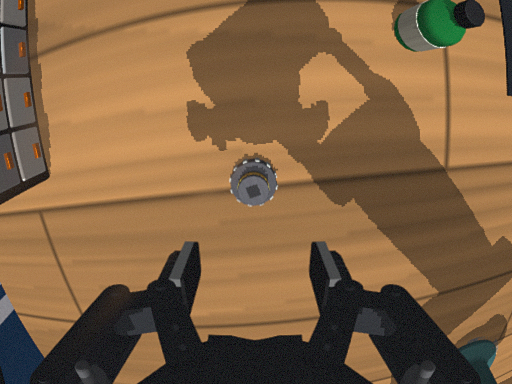

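Run:
```python
from h import *
p=cam("wrist"); print(np.round(pix2w(p,[[253,191]],.037),4),np.round(pix2w(p,[[230,180],[278,180]],.014),4))
go(.45,.36,.0195,90)
```

```text
[[0.4504 0.359  0.037 ]] [[0.456  0.3807 0.014 ]
 [0.4511 0.3351 0.014 ]]
tcp [0.4513 0.3577 0.1419] tilt [ 0.002  0.001 -1.   ] cyaw -96.1 | shift [-0.03 -0.04  2.45] spin -1.06 w 0.701 grip 0.0 t 32.75 F [0.6 0.2 0.6] q6 2.3
```

```bash
python3 -m creep '[[-0.02,-0.02,0.5,0,0.7],[0,0,0.5,0,0.7],[0,0,0.5,0,0.7],[0,0,0.5,0,0.7],[0,0,0.3,0,0.7],[0,0,0.14,0,0.7],[0,0,0,0,0.7],[0,0,0,0,0.2],[0,0,0,0,0.1],[0,0,0,0,0],[0,0,0,0,0],[0,0,0,0,0],[0,0,0,0,0],[0,0,-0.2,0,0],[0,0,-0.6,0,0],[0,0,-0.8,0,0],[0,0,-0.8,0,0],[0,0,-0.8,0,0],[0,0,0,0,0],[0,0,0,0,0]]' 60
python3 - <<'E'
from h import *
go(.5995,.0012,.18,-100)
E
```

```text
time: 35.25
tool_pos: [0.4487, 0.3583, 0.1774]
tcp_rot: [3.136, -0.165, -0.002]
wrist_force: [-0.5, -0.3, -1.5]
width: 0.3
grip_force: 59.4
tcp [0.4487 0.3583 0.1774] tilt [-0.001 -0.001 -1.   ] cyaw -96.0 | shift [ 3.75  6.79 -0.05] spin 0.69 w 0.3 grip 59.4 t 35.25 F [-0.5 -0.3 -1.5] q6 2.31
```

```bash
python3 -m creep '[[0.46,0.85,-0.2,0,0],[0.47,0.85,-0.2,0,0],[0.47,0.85,0,0,0],[0.47,0.85,0,0,0],[0.47,0.85,0,0,0],[0.47,0.85,0,0,0],[0.47,0.85,0.2,0,0],[0.47,0.84,0.5,0,0],[0,0,0.5,0,0],[0,0,0,0,0],[0,0,0,0,0]]'
python3 - <<'E'
from h import *
p=cam("wrist"); save(p,"w11.png"); meas(p,["socket_tile","socket"])
go(.5995,.0012,.025,-96)
E
```

```text
time: 36.62
tool_pos: [0.5995, 0.0019, 0.1375]
tcp_rot: [-3.137, 0.164, 0.003]
wrist_force: [-0.1, -0.4, -1.9]
width: 0.305
grip_force: 59.6
socket_tile 0.7 {'n': 7951, 'mean': array([ 6.193e-01, -3.000e-04]), 'yaw': -168.2, 'rc': array([598.2,   1.3]), 'size': array([ 76.8, 140.2]), 'ang': 89.8}
   yellow {'n': 2111, 'mean': array([0.596 , 0.0015]), 'yaw': 173.2, 'rc': array([576.1,   3.7]), 'size': array([50.8, 94.7]), 'ang': 84.0}
socket 0.76 {'n': 4510, 'mean': array([0.5379, 0.008 ]), 'yaw': 173.8, 'rc': array([533.7,  12. ]), 'size': array([ 75. , 100.5]), 'ang': 68.3}
tcp [0.6008 0.0022 0.1395] tilt [ 0.002 -0.    -1.   ] cyaw -96.0 | shift [-0.03  0.02  2.29] spin 0.01 w 0.296 grip 59.6 t 36.775 F [-0.2  0.4 -2.2] q6 1.64
```

View pics/w11.png

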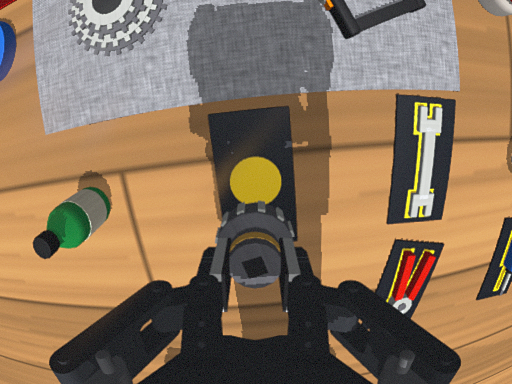

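The socket hangs just short of the yellow disc in the image (disc at 255,180), as expected from perspective. Lowering.

```bash
python3 -m creep '[[-0.03,0.02,0.5,0,0],[0,0,0.5,0,0],[0,0,0.5,0,0],[0,0,0.4,0,0],[0,0,0.2,0,0],[0,0,0.11,0,0],[0,0,0.07,0,0],[0,0,0,0,0],[0,0,0,0,0],[0,0,0,0,0.4],[0,0,0,0,0.6],[0,0,0,0,0.7],[0,0,-0.2,0,0.7],[0,0,-0.6,0,0.7],[0,0,-1,0,0.7],[0,0,-1,0,0.7],[0,0,-1,0,0.7],[0,0,0,0,0.7],[0,0,0,0,0.7]]'
python3 - <<'E'
from h import *
p=cam("wrist"); save(p,"w12.png"); meas(p,["socket","oil"]); s=cam("side"); meas(s,["oil","dish","pliers","screwdriver","spanner"]); go(.5985,.0012,.2,-96)
a=cv2.cvtColor(s["pixels"],cv2.COLOR_RGB2BGR)[95:255,170:370]; b=cv2.cvtColor(p["pixels"],cv2.COLOR_RGB2BGR)[80:240,180:350]
cv2.imwrite("pics/fin.png",np.hstack([cv2.resize(a,(400,320)),cv2.resize(b,(340,320))]))
E
```

```text
time: 39.15
tool_pos: [0.5984, 0.0007, 0.2147]
tcp_rot: [3.137, -0.165, 0.001]
wrist_force: [-1.1, 0.0, -0.6]
width: 0.703
grip_force: 0.0
socket 0.79 {'n': 1237, 'mean': array([5.997e-01, 5.000e-04]), 'yaw': 171.1, 'rc': array([ 5.998e+02, -1.000e-01]), 'size': array([45. , 47.3]), 'ang': 84.0}
oil 0.78 {'n': 1933, 'mean': array([0.5914, 0.1829]), 'yaw': 115.6, 'rc': array([588.6, 188.4]), 'size': array([ 43.7, 104.6]), 'ang': 26.2}
oil 0.69 {'n': 613, 'mean': array([0.5904, 0.1856]), 'yaw': -51.8, 'rc': array([595.3, 179.5]), 'size': array([ 45.5, 130.8]), 'ang': 36.3}
dish 0.66 {'n': 204, 'mean': array([ 0.6064, -0.3575]), 'yaw': 116.5, 'rc': array([ 605.7, -356.1]), 'size': array([60.4, 78.1]), 'ang': 28.5}
pliers 0.55 {'n': 365, 'mean': array([ 0.4458, -0.174 ]), 'yaw': 167.9, 'rc': array([ 441.7, -169.8]), 'size': array([ 51.3, 122. ]), 'ang': 73.6}
screwdriver 0.62 {'n': 207, 'mean': array([ 0.4636, -0.3729]), 'yaw': -30.9, 'rc': array([ 462.6, -373.3]), 'size': array([58.8, 74.4]), 'ang': 80.8}
spanner 0.73 {'n': 235, 'mean': array([ 0.6085, -0.1842]), 'yaw': 174.9, 'rc': array([ 607.7, -182.3]), 'size': array([ 39.4, 122.4]), 'ang': 83.5}
tcp [0.5983 0.0007 0.2135] tilt [-0.001  0.    -1.   ] cyaw -96.0 | shift [ 0.   -0.01  0.27] spin -0.01 w 0.701 grip 0.0 t 39.6 F [-0.   0.4  0.6] q6 1.64
```

View pics/fin.png

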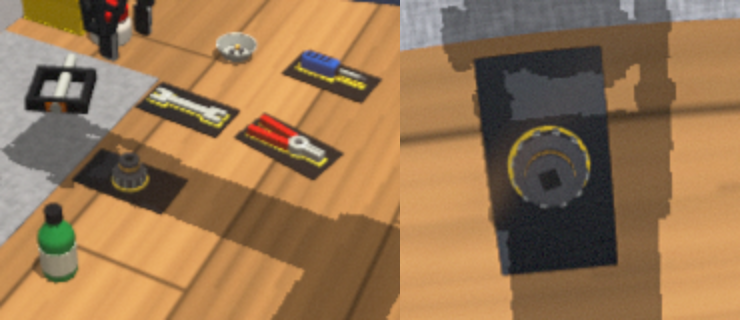

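The socket stands upright and centred on its disc, and all four tools are home. The oil bottle and dish have not moved. Handing in.

```bash
python3 -c "
from workcell import bot
print(bot.finish_job())"
```

```text
the job is handed in; nothing more can be done
None
```

All four tools are released on their outlines, and the oil bottle and dish look undisturbed; I handed the job in at about 40 s of the 115 s, and no verdict came back.

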